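# Stop and clear the ring cake's timer

### The job

The ring cake has rested long enough. On the timer standing in front of the ring cake, press the big round key down with the fingertips to stop it and let it come up, then press the small square key of the same timer to clear it, and withdraw. Press gently, do not pick up, tip or shove the timer, and do not touch the other two timers, the bakes, the jars, the bowl or the spatula.

Things in the scene. Friction and masses are not known exactly. Their poses are not given: they have to be found in the camera images.
- ring_timer: bench timer in front of the ring cake, on the robot's side of it. Loose white plastic box, 84 mm (its x) by 144 mm (its y), 30 mm high, 0.5 to 1 kg, two keys and a dark blank screen on top. All three timers are alike. Origin: centre of its underside; x points from the timer to its bake, y to its left, z up
- ring_stop_top (a point): centre of the top face of the big round stop key of the timer in front of the ring cake: grey, 34 mm diameter, 38 mm to the +y side and 14 mm to the -x side of the timer's middle, 12 mm above the box's top (42 mm above the bench) when up; z up; it sinks with the key
- ring_stop (a joint): travel of that big round stop key: 0 up, 0.008 m fully down; it counts as pressed beyond 0.004 m. Its spring needs about 1.2 N to start and 4.4 N fully down, and brings it up again when let go
- ring_clear_top (a point): centre of the top face of the small square clear key of the timer in front of the ring cake: grey, 22 mm wide, 38 mm to the -y side and 14 mm to the -x side of the timer's middle, 12 mm above the box's top (42 mm above the bench) when up; z up; it sinks with the key
- ring_clear (a joint): travel of that small square clear key: 0 up, 0.008 m fully down; it counts as pressed beyond 0.004 m. Its spring needs about 1.2 N to start and 4.4 N fully down, and brings it up again when let go
- loaf_timer: bench timer in front of the loaf, on the robot's side of it. Loose white plastic box, 84 mm (its x) by 144 mm (its y), 30 mm high, 0.5 to 1 kg, two keys and a dark blank screen on top. All three timers are alike. Origin: centre of its underside; x points from the timer to its bake, y to its left, z up
- loaf_stop_top (a point): centre of the top face of the big round stop key of the timer in front of the loaf: grey, 34 mm diameter, 38 mm to the +y side and 14 mm to the -x side of the timer's middle, 12 mm above the box's top (42 mm above the bench) when up; z up; it sinks with the key
- loaf_stop (a joint): travel of that big round stop key: 0 up, 0.008 m fully down; it counts as pressed beyond 0.004 m. Its spring needs about 1.2 N to start and 4.4 N fully down, and brings it up again when let go
- loaf_clear_top (a point): centre of the top face of the small square clear key of the timer in front of the loaf: grey, 22 mm wide, 38 mm to the -y side and 14 mm to the -x side of the timer's middle, 12 mm above the box's top (42 mm above the bench) when up; z up; it sinks with the key
- loaf_clear (a joint): travel of that small square clear key: 0 up, 0.008 m fully down; it counts as pressed beyond 0.004 m. Its spring needs about 1.2 N to start and 4.4 N fully down, and brings it up again when let go
- tart_timer: bench timer in front of the tart, on the robot's side of it. Loose white plastic box, 84 mm (its x) by 144 mm (its y), 30 mm high, 0.5 to 1 kg, two keys and a dark blank screen on top. All three timers are alike. Origin: centre of its underside; x points from the timer to its bake, y to its left, z up
- tart_stop_top (a point): centre of the top face of the big round stop key of the timer in front of the tart: grey, 34 mm diameter, 38 mm to the +y side and 14 mm to the -x side of the timer's middle, 12 mm above the box's top (42 mm above the bench) when up; z up; it sinks with the key
- tart_stop (a joint): travel of that big round stop key: 0 up, 0.008 m fully down; it counts as pressed beyond 0.004 m. Its spring needs about 1.2 N to start and 4.4 N fully down, and brings it up again when let go
- tart_clear_top (a point): centre of the top face of the small square clear key of the timer in front of the tart: grey, 22 mm wide, 38 mm to the -y side and 14 mm to the -x side of the timer's middle, 12 mm above the box's top (42 mm above the bench) when up; z up; it sinks with the key
- tart_clear (a joint): travel of that small square clear key: 0 up, 0.008 m fully down; it counts as pressed beyond 0.004 m. Its spring needs about 1.2 N to start and 4.4 N fully down, and brings it up again when let go
- ring_cake: ring-shaped brown cake, 186 mm outer diameter, with a 78 mm hole, 57 mm high, on a round card board of 210 mm diameter; loose; origin: centre of the underside of the board. Its centre is 165 to 180 mm beyond the centre of its timer
- loaf: oblong brown loaf, 180 x 85 mm, 84 mm high, on a card board 210 (its x) by 130 mm; loose; origin: centre of the underside. Its centre is 165 to 180 mm beyond the centre of its timer
- tart: flat round tart, 156 mm diameter, 42 mm high, on a round card board of 180 mm diameter; loose; origin: centre of the underside. Its centre is 155 to 180 mm beyond the centre of its timer
- jar_a: small spice jar with a green lid, 48 mm diameter, 85 mm high, standing between the middle timer and the left or right one; origin: centre of its underside; loose
- jar_b: the same with a red lid, standing on the other side of the middle timer
- bowl: small steel bowl, 110 mm across the rim, 50 mm high, at the left; origin: centre of its underside; loose
- spatula: spatula lying flat at the right, handle along its -x; loose
Mind the look-alikes: they are no part of the job. What is shaped like the tart_timer but orange is not meant.

How it is judged:
By the outcome, as a careful person would: the job done as asked, in the order asked, and still so for the second after the job is handed in, with the robot touching nothing.
It also fails if it takes over 43 s, if anything falls off the work surface, if the arm or the gripper's body presses on something with over 40 N, if the wrist force passes 120 N, or if a joint passes its speed limit or range.

### The arm

A 6-joint arm with a two-finger parallel gripper is mounted at the origin on the work surface. World frame = base frame: x ahead of the robot, y to its left, z up, the work surface at z = 0. Lengths are in m, angles in degrees, forces in N, time in s.
With the tool pointing down it reaches from about 0.325 to 0.9 m from the base axis. Payload 3.5 kg.
Tool frame: the origin (TCP) lies midway between the tips of the shut fingers; the grasp point (between the pads) lies behind it (bot.grip_depth is the x of the grasp point in the tool frame, in m); x points along the fingers, z is the direction in which the jaws open and shut, and the axes are right-handed (so a half turn about x gives the same grasp; the last joint's range is limited). The gripper opens to 85 mm and grips with 20 to 120 N. Pads are 22 mm wide; open, the fingers measure 114 mm over their backs; the gripper's body (76 mm by 85 mm) begins 54 mm behind the grasp point. The pads swing forward as they close: fully open they stand 13 mm farther back than shut.
Start: joints at [-75.367, 15.837, -1.513, 72.651, 0, 84.076], TCP at [0.219, -0.585, 0.231] pointing down, gripper open.
Joint ranges: [-178.77, 178.77], [-48.84, 107.48], [-61.69, 71.31], [-111.58, 123.2], [-90, 87.43], [-180, 180]. Speed limits (degrees/s): [147.25, 147.25, 180, 180, 180, 180].

### API

Orientations are given as a 3x3 rotation matrix whose columns are the frame's x, y, z axes.
In Python, from bench import readout, eyes, bot gives the robot as it stands.
- The arm moves only by the tool jog_arm, never from a script. Its argument "steps" is a list that holds one entry, the list of rows, each a list of 7 numbers: the shift along the tool's x, y, z in m, then the turn, a rotation vector about the tool's x, y, z in rad, then the finger opening in m, from 0 to 0.0854. A call has 1 to 20 rows; each row is the pose to reach, as a shift and turn from the pose commanded when the call began, along the tool's axes at that moment; what a row does not reach only later rows make up. A row lasts 1/12 s, in which the tool goes at most 41.7 mm and 7.16 degrees, less where a joint would pass 70% of its speed; a pose out of reach is approached as far as the arm can. A call with a gripper value outside its range is refused whole. The fingers move at their own pace and stop on an object; the grip force is fixed at half the most. Time passes only in rows, so rows that repeat a pose let the fingers close. It gives the time, the measured TCP pose, the force and the opening at its end, in the units of the state.
- readout.get_obs(): the state, without advancing time (a new reading comes with each control period).
- eyes.capture(name): name is "side" or "top"; returns the picture (384x512x3 uint8, blue, green, red); there is no depth.
- eyes.camera_info(name): a dict with "intrinsics" (3x3 intrinsics, pixels), "position" and "orientation" of the camera in the world. Camera axes: x right, y down, z forward; pixel columns grow to the right and rows downward; lengths in m; the calibration is good to about 2 mm. A picture is of the moment at which its call begins. camera_info takes no time and is no camera call.
- bot.finish_job(): hands the job in, once; it reports no verdict.
The state is a dict: "time": time; "qpos": joint angles; "qd": joint speeds; "tau": joint torques, N m; "tool_pos": TCP position; "ee_rot": TCP orientation; "wrist_force": force on the tool from outside, world axes, zero at the start; "moment": the same for the moment, N m; "width": opening from 0.0 (shut) to 1.0 (fully open).
Only numpy, scipy, OpenCV 4.12 (cv2) and the standard library are available. Lean on these libraries where they do the work, as an engineer would, in place of code of your own. Each camera call takes 0.05 s, during which the arm holds its last target. There are 200 camera calls.

## Working session

There is one attempt and no reset: what is moved stays moved. The work goes in short steps, Python scripts to look and compute and a tool call to move; the robot and the scene stay as the last step left them, time stands still between calls to the robot, and variables do not carry over. Pictures are saved under pics/ and viewed, about 8 in all and at most 12, crops included, and the job is handed in when it is done.

Besides the shell and the picture viewer there is one more tool, called after "Call:" by a JSON object that holds its "name" and its "arguments", one argument or row to a line. jog_arm: Moves the arm, as the interface text tells. Its arguments: {"type":"object","properties":{"steps":{"type":"array","items":{"type":"array","items":{"type":"array","items":{"type":"number"}}}}},"required":["steps"]}

```bash
mkdir -p pics
python3 - <<'E'
from bench import readout, eyes, bot
import cv2, numpy as np
for n in("top","side"):
    im=eyes.capture(n); cv2.imwrite(f"pics/{n}0.png",im)
    c=eyes.camera_info(n); print(n,np.round(c["intrinsics"],1).tolist(),np.round(c["position"],3),np.round(c["orientation"],3).tolist())
o=readout.get_obs(); print(o["time"],o["tool_pos"],np.round(o["ee_rot"],3).tolist(),o["width"],o["wrist_force"],bot.grip_depth)
E
```

```text
top [[398.6, 0.0, 248.5], [0.0, 398.6, 189.2], [0.0, 0.0, 1.0]] [0.369 0.    1.256] [[0.011, -0.99, 0.142], [-1.0, -0.009, 0.009], [-0.007, -0.142, -0.99]]
side [[429.5, 0.0, 249.7], [0.0, 429.5, 197.4], [0.0, 0.0, 1.0]] [-0.163  0.793  0.947] [[-0.766, -0.409, 0.496], [-0.643, 0.503, -0.577], [-0.014, -0.761, -0.649]]
0.1 [ 0.21929179 -0.58451381  0.23025364] [[-0.001, 0.936, 0.351], [0.002, 0.351, -0.936], [-1.0, 0.0, -0.002]] 0.9993565450637446 [ 0.34674596 -0.01601796  0.75802007] -0.0187
```

View pics/top0.png

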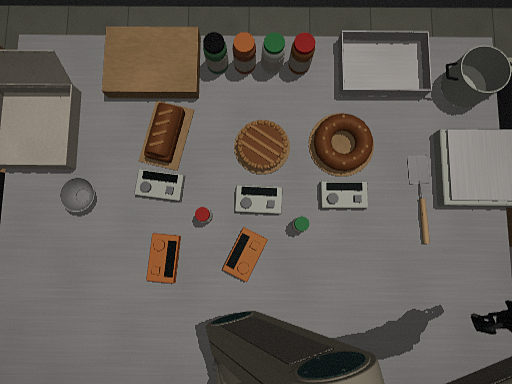

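View pics/side0.png

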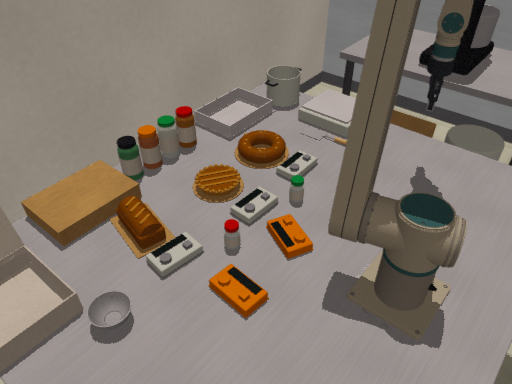

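The ring cake is at top-view pixel (341,141). Objects that could be taken for its timer:
- Loaf timer (160,186)
- Tart timer (258,199)
- Ring timer (344,195)
- Orange decoys (164,258) and (245,253)

I choose the white timer at (344,195), directly in front of the ring cake. Next I measure it and check a crop.

```bash
cat > h.py <<'E'
from bench import readout, eyes, bot
import cv2, numpy as np
def ray(n,u,v,z):
    c=eyes.camera_info(n);K=np.array(c["intrinsics"]);p=np.array(c["position"]);R=np.array(c["orientation"])
    d=R@np.linalg.solve(K,[u,v,1.]); return p+d*(z-p[2])/d[2]
def proj(n,P):
    c=eyes.camera_info(n);q=np.array(c["intrinsics"])@np.array(c["orientation"]).T@(np.array(P)-c["position"]); return q[:2]/q[2]
E
python3 - <<'E'
from h import *
im=cv2.imread("pics/top0.png")
# keys by grey level inside the white box
x0,y0,x1,y1=310,172,378,218
cr=im[y0:y1,x0:x1]; g=cv2.cvtColor(cr,cv2.COLOR_BGR2GRAY)
hsv=cv2.cvtColor(cr,cv2.COLOR_BGR2HSV)
print(g[12:38:2,8:60:2])
m=(g>180).astype(np.uint8); 
cs,_=cv2.findContours(m,cv2.RETR_EXTERNAL,cv2.CHAIN_APPROX_NONE); c=max(cs,key=cv2.contourArea)
print(cv2.minAreaRect(c), cv2.boundingRect(c))
a=cv2.resize(cr,None,fx=8,fy=8,interpolation=cv2.INTER_CUBIC)
s=cv2.imread("pics/side0.png")[140:190,265:330]
s=cv2.resize(s,None,fx=4,fy=4,interpolation=cv2.INTER_CUBIC)
s=cv2.copyMakeBorder(s,0,0,0,a.shape[1]-s.shape[1],cv2.BORDER_CONSTANT)
cv2.imwrite("pics/crop1.png",np.vstack([a,s]))
E
```

```text
[[ 59  40 160 154  66  14  22  25  21  24  18  21  24  13  25  25  22  24
   25  20  23  26 133 155 154 121]
 [ 63  42 160 156  67  15  24  21  23  12  26  22  29  29  30  23  25  21
   27  29  26  18 123 153 154 120]
 [ 70  39 159 156  59  21  21  20  25  24  22  20  26  20  18  17  24  19
   18  23  27  26  97 153 157 122]
 [ 61  44 158 155 138 102 104 104 105 100 102 107 108 101 105 104 102 103
   72  77  25  77 118 152 157 118]
 [ 67  44 156 153 152 154 150 143 146 157 153 155 155 153 153 153 154 154
  157 156 162 157 154 151 158 115]
 [ 64  45 155 152 154 148  91  98  97 112 154 152 152 151 150 151 152 154
  146 146 147 143 154 151 157 116]
 [ 64  44 151 153 164  75 100 102 100  97 149 150 153 151 151 151 151 164
   36  99  96  91 153 151 155 116]
 [ 62  45 153 154  73 106 102  99 101  99 120 154 151 148 151 151 150 168
   21 101  98  96 154 153 154 115]
 [ 62  44 150 156 120  40 104 102  98  97 145 152 152 151 150 150 153 167
   12 105 102  96 157 150 153 116]
 [ 61  46 145 153 160  57  84  97  86 114 153 153 151 151 151 152 151 157
   98  96  99 120 155 150 152 114]
 [ 60  45 142 153 153 162 117 108 109 154 152 152 152 152 151 151 152 153
  152 153 151 154 152 150 153 113]
 [ 65  44 137 152 153 151 153 152 152 153 153 153 151 153 151 153 152 154
  155 154 150 151 150 150 150 115]
 [ 57  49  49  38  43  39  35  34  35  43  41  42  45  42  39  38  43  43
   45  43  45  44  35  35  76 117]]Traceback (most recent call last):
  File "<stdin>", line 9, in <module>
ValueError: max() iterable argument is empty
```

Run:
```python
from h import *
im=cv2.imread("pics/top0.png")
x0,y0,x1,y1=310,172,378,218
cr=im[y0:y1,x0:x1]; g=cv2.cvtColor(cr,cv2.COLOR_BGR2GRAY)
m=(g>132).astype(np.uint8)
cs,_=cv2.findContours(m,cv2.RETR_EXTERNAL,cv2.CHAIN_APPROX_NONE); c=max(cs,key=cv2.contourArea)
box=cv2.minAreaRect(c); pts=cv2.boxPoints(box)+[x0,y0]; print("box px",box,pts.tolist())
P=np.array([ray("top",*p,.03)[:2] for p in pts]); print(P.round(4).tolist(),"centre",P.mean(0).round(4),"sides",np.linalg.norm(P-np.roll(P,1,0),axis=1).round(4))
hull=cv2.drawContours(np.zeros_like(g),[np.intp(cv2.boxPoints(box))],-1,1,-1); hull=cv2.erode(hull,np.ones((3,3),np.uint8))
k=((g>84)&(g<127)&(hull>0)).astype(np.uint8); k[:20]=0
k=cv2.morphologyEx(k,cv2.MORPH_OPEN,np.ones((3,3),np.uint8))
n,l,st,ce=cv2.connectedComponentsWithStats(k)
for i in range(1,n):
    u,v=ce[i]+[x0,y0]; W=ray("top",u,v,.042); print(st[i],(u,v),W.round(4),"side px",proj("side",W).round(1))
bc=(255-hull*0)
# cake centre
a=cv2.resize(cr,None,fx=8,fy=8,interpolation=cv2.INTER_CUBIC)
s=cv2.imread("pics/side0.png")[140:190,265:330]
s=cv2.resize(s,None,fx=4,fy=4,interpolation=cv2.INTER_CUBIC)
s=cv2.copyMakeBorder(s,0,0,0,a.shape[1]-s.shape[1],cv2.BORDER_CONSTANT)
cv2.imwrite("pics/crop1.png",np.vstack([a,s]))
print("cake",ray("top",341,145,.03), "jars",ray("top",301,224,.085),"pot rim etc")
```

```text
box px ((34.5, 21.5), (25.0, 45.0), 90.0) [[322.0, 181.0], [367.0, 181.0], [367.0, 206.0], [322.0, 206.0]]
[[0.573, -0.2177], [0.5743, -0.3574], [0.4962, -0.355], [0.4949, -0.2164]] centre [ 0.5346 -0.2866] sides [0.0782 0.1398 0.0781 0.1385]
[18 21 10 10 85] (np.float64(332.8235294117647), np.float64(197.6)) [ 0.5198 -0.2478  0.042 ] side px [294.2 165.1]
[45 23  7  6 39] (np.float64(357.7692307692308), np.float64(197.6153846153846)) [ 0.5205 -0.3241  0.042 ] side px [306.2 155.5]
cake [ 0.68858688 -0.27927877  0.03      ] jars [ 0.43567481 -0.1444885   0.085     ] pot rim etc
```

View pics/crop1.png

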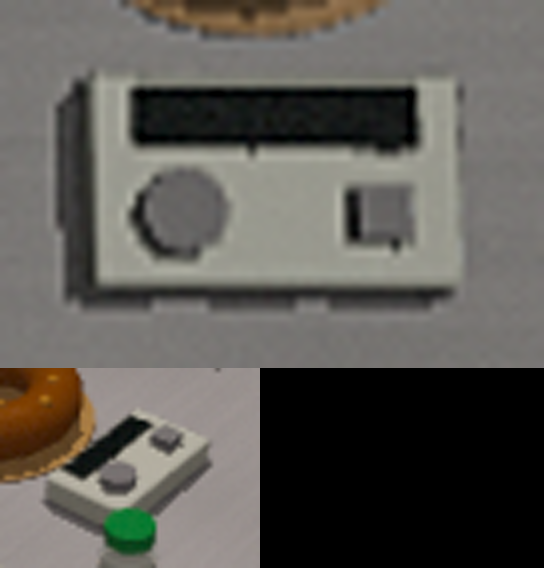

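The crop shows the white timer with no orange on it. The round key is at top px (333,198) and the square key at (358,198). They measure 76 mm apart, as specified, and agree with the side view within about 2 px. I shut the fingers and move above the stop key.

Call:
{"name": "jog_arm", "arguments": {
  "steps": [
    [[0,0.4,-0.21,0,0,0,0],[0,0.4,-0.21,0,0,0,0],[0,0.4,-0.21,0,0,0,0],[0,0.4,-0.21,0,0,0,0],[0,0.4,-0.21,0,0,0,0],[0,0.4,-0.21,0,0,0,0],[0,0.4,-0.21,0,0,0,0],[0,0.4,-0.21,0,0,0,0],[0,0.4,-0.21,0,0,0,0],[0,0.4,-0.21,0,0,0,0],[0,0.4,-0.21,0,0,0,0],[0,0.4,-0.21,0,0,0,0],[0,0.4,-0.21,0,0,0,0],[0,0.4,-0.21,0,0,0,0],[0.1,0.4,-0.21,0,0,0,0],[0.1,0.4,-0.21,0,0,0,0],[0.1,0.4,-0.21,0,0,0,0],[0.1,0.4,-0.21,0,0,0,0],[0.1,0.4,-0.21,0,0,0,0],[0.1,0.4,-0.21,0,0,0,0]]
  ]
}}

```text
time: 1.77
tool_pos: [0.5208, -0.2497, 0.1329]
ee_rot: [[0.002, 0.937, 0.35], [-0.001, 0.35, -0.937], [-1.0, 0.002, 0.002]]
wrist_force: [1.3, 0.1, 1.0]
width: 0.002
```

Call:
{"name": "jog_arm", "arguments": {
  "steps": [
    [[0.03,0,-0.002,0,0,0,0],[0.055,0,-0.002,0,0,0,0],[0.075,0,-0.002,0,0,0,0],[0.075,0,-0.002,0,0,0,0],[0.075,0,-0.002,0,0,0,0],[0.075,0,-0.002,0,0,0,0]]
  ]
}}

```text
time: 2.27
tool_pos: [0.5214, -0.2477, 0.0589]
ee_rot: [[0.004, 0.936, 0.351], [-0.002, 0.351, -0.936], [-1.0, 0.003, 0.004]]
wrist_force: [0.5, -0.3, -0.4]
width: 0.0
```

Run:
```python
from h import *
s=eyes.capture("side");t=eyes.capture("top")
o=readout.get_obs();print(o["tool_pos"],o["wrist_force"],proj("side",o["tool_pos"])-[250,110],proj("top",o["tool_pos"]))
a=cv2.resize(s[110:190,250:350],None,fx=5,fy=5,interpolation=cv2.INTER_CUBIC)
cv2.imwrite("pics/c2.png",a)
```

```text
[ 0.52156251 -0.24762168  0.05895907] [-0.03620613 -0.15006725  0.59391662] [44.03720262 51.09208786] [333.87362947 196.33971685]
```

View pics/c2.png

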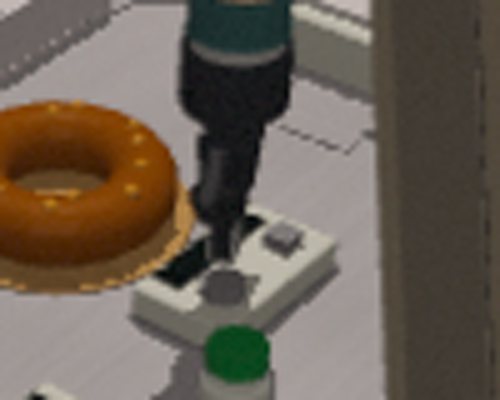

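The side view shows the fingertips just above the round key at crop px (222,262), clear of the cake and jar. I press in small increments.

Call:
{"name": "jog_arm", "arguments": {
  "steps": [
    [[0.008,-0.001,0,0,0,0,0],[0.014,-0.001,0,0,0,0,0],[0.016,-0.001,0,0,0,0,0],[0.018,-0.001,0,0,0,0,0],[0.02,-0.001,0,0,0,0,0],[0.021,-0.001,0,0,0,0,0],[0.022,-0.001,0,0,0,0,0],[0.022,-0.001,0,0,0,0,0],[0.022,-0.001,0,0,0,0,0]]
  ]
}}

```text
time: 3.12
tool_pos: [0.5186, -0.2467, 0.0345]
ee_rot: [[-0.0, 0.936, 0.351], [-0.0, 0.351, -0.936], [-1.0, -0.0, 0.0]]
wrist_force: [-1.4, 0.8, 4.6]
width: 0.001
```

Force is 4.6 N at z = 0.0345, about 7.5 mm of travel. I take one more reading while holding, then release.

Call:
{"name": "jog_arm", "arguments": {
  "steps": [
    [[0.0005,0,0,0,0,0,0],[0.0005,0,0,0,0,0,0],[0.0005,0,0,0,0,0,0]]
  ]
}}

```text
time: 3.37
tool_pos: [0.5186, -0.2467, 0.034]
ee_rot: [[-0.0, 0.936, 0.351], [-0.0, 0.351, -0.936], [-1.0, -0.0, 0.0]]
wrist_force: [-1.8, -0.2, 5.3]
width: -0.001
```

Run:
```python
from h import *
for _ in range(4):
    eyes.capture("top");o=readout.get_obs();print(o["tool_pos"].round(4) if hasattr(o["tool_pos"],"round") else o["tool_pos"],o["wrist_force"],o["moment"])
```

```text
[ 0.5186 -0.2467  0.0341] [-1.06422491  0.29489081  5.74239737] [ 0.00350635  0.34177965 -0.00754472]
[ 0.5186 -0.2467  0.034 ] [-0.98054506  0.63418682  5.77839509] [ 0.00953795  0.30319641 -0.02105219]
[ 0.5186 -0.2467  0.0341] [-0.47083948 -0.26688645  4.4283974 ] [0.01694809 0.34393507 0.06723387]
[ 0.5186 -0.2467  0.034 ] [-1.51223263 -0.12863982  5.83382315] [-0.01005726  0.33640036 -0.03084105]
```

Call:
{"name": "jog_arm", "arguments": {
  "steps": [
    [[-0.004,0,0,0,0,0,0],[-0.01,0,0,0,0,0,0],[-0.02,0,0,0,0,0,0],[-0.04,0,0,0,0,0,0],[-0.04,0,0,0,0,0,0],[-0.04,0,0,0,0,0,0]]
  ]
}}

```text
time: 4.07
tool_pos: [0.5197, -0.2471, 0.0752]
ee_rot: [[0.003, 0.936, 0.351], [-0.001, 0.351, -0.936], [-1.0, 0.002, 0.002]]
wrist_force: [-0.1, 0.3, -0.2]
width: 0.001
```

Call:
{"name": "jog_arm", "arguments": {
  "steps": [
    [[0,-0.0254,0.0727,0,0,0,0],[0,-0.0254,0.0727,0,0,0,0],[0,-0.0254,0.0727,0,0,0,0],[0,-0.0254,0.0727,0,0,0,0],[0.016,-0.0254,0.0727,0,0,0,0],[0.016,-0.0254,0.0727,0,0,0,0],[0.016,-0.0254,0.0727,0,0,0,0]]
  ]
}}

```text
time: 4.65
tool_pos: [0.5187, -0.3214, 0.0561]
ee_rot: [[-0.004, 0.936, 0.352], [0.003, 0.352, -0.936], [-1.0, -0.002, -0.004]]
wrist_force: [0.3, 0.6, -0.6]
width: 0.001
```

Run:
```python
from h import *
s=eyes.capture("side");t=eyes.capture("top")
o=readout.get_obs();print(o["tool_pos"],o["wrist_force"],(proj("side",o["tool_pos"])-[250,110])*5)
a=cv2.resize(s[110:190,250:350],None,fx=5,fy=5,interpolation=cv2.INTER_CUBIC)
b=cv2.resize(t[172:218,310:378],None,fx=4,fy=4,interpolation=cv2.INTER_CUBIC)
b=cv2.copyMakeBorder(b,0,400-b.shape[0],0,0,cv2.BORDER_CONSTANT)
cv2.imwrite("pics/c3.png",np.hstack([a,b]))
```

```text
[ 0.52001056 -0.322501    0.05761185] [ 0.01730276  0.29434468 -0.57972377] [281.98943715 210.89057363]
```

View pics/c3.png

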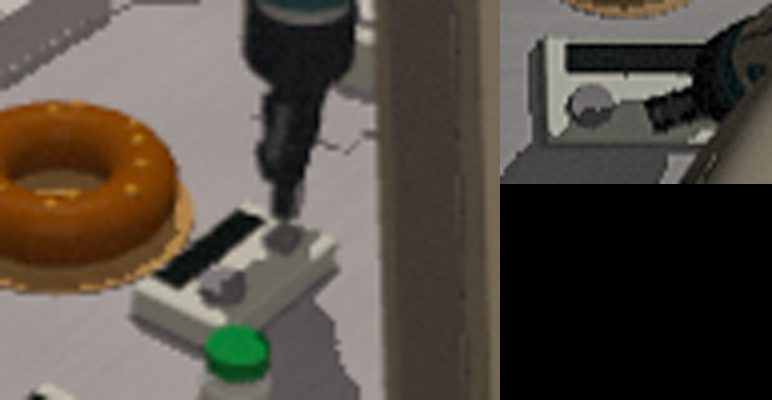

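The timer has not moved and the stop key is up again. The tips are just above the square key: tip at crop px (285,218), key at (283,235). I press it.

Call:
{"name": "jog_arm", "arguments": {
  "steps": [
    [[0.008,0,0,0,0,0,0],[0.014,0,0,0,0,0,0],[0.016,0,0,0,0,0,0],[0.018,0,0,0,0,0,0],[0.02,0,0,0,0,0,0],[0.022,0,0,0,0,0,0],[0.0235,0,0,0,0,0,0],[0.0235,0,0,0,0,0,0],[0.0235,0,0,0,0,0,0],[0.0235,0,0,0,0,0,0]]
  ]
}}

```text
time: 5.58
tool_pos: [0.5201, -0.3231, 0.0344]
ee_rot: [[-0.0, 0.936, 0.351], [0.001, 0.351, -0.936], [-1.0, -0.0, -0.001]]
wrist_force: [-1.0, 2.6, 3.7]
width: -0.004
```

Run:
```python
from h import *
for _ in range(3):
    eyes.capture("top");o=readout.get_obs();print(np.round(o["tool_pos"],4),np.round(o["wrist_force"],2))
```

```text
[ 0.5202 -0.3232  0.0344] [-1.8   2.89  3.26]
[ 0.5202 -0.3233  0.0344] [-2.01  2.98  3.99]
[ 0.5202 -0.3234  0.0344] [-2.1   3.17  4.22]
```

About 7.6 mm down at roughly 4 N, so it counts as pressed. I lift straight up and withdraw.

Call:
{"name": "jog_arm", "arguments": {
  "steps": [
    [[-0.004,0,0,0,0,0,0],[-0.01,0,0,0,0,0,0],[-0.02,0,0,0,0,0,0],[-0.05,0,0,0,0,0,0],[-0.09,0,0,0,0,0,0],[-0.13,0,0,0,0,0,0],[-0.17,0,0,0,0,0,0],[-0.19,0,0,0,0,0,0],[-0.19,-0.37,0.14,0,0,0,0],[-0.19,-0.37,0.14,0,0,0,0],[-0.19,-0.37,0.14,0,0,0,0],[-0.19,-0.37,0.14,0,0,0,0],[-0.19,-0.37,0.14,0,0,0,0],[-0.19,-0.37,0.14,0,0,0,0],[-0.19,-0.37,0.14,0,0,0,0],[-0.19,-0.37,0.14,0,0,0,0],[-0.19,-0.37,0.14,0,0,0,0],[-0.19,-0.37,0.14,0,0,0,0],[-0.19,-0.37,0.14,0,0,0,0],[-0.19,-0.37,0.14,0,0,0,0]]
  ]
}}

```text
time: 7.4
tool_pos: [0.2218, -0.586, 0.225]
ee_rot: [[0.0, 0.937, 0.348], [-0.001, 0.348, -0.937], [-1.0, -0.0, 0.001]]
wrist_force: [-0.0, -0.4, 0.0]
width: -0.001
```

Run:
```python
from h import *
t=eyes.capture("top");s=eyes.capture("side");o=readout.get_obs();print(o["time"],o["tool_pos"],o["wrist_force"],np.abs(o["qd"]).max())
t0=cv2.imread("pics/top0.png")
d=cv2.absdiff(t,t0).max(2)[10:235,:440]; ys,xs=np.where(d>40); print("changed px",len(ys),list(zip(xs,ys+10))[:10])
a=cv2.resize(t[172:218,310:378],None,fx=5,fy=5,interpolation=cv2.INTER_CUBIC)
b=cv2.resize(s[130:190,260:340],None,fx=5,fy=5,interpolation=cv2.INTER_CUBIC)
a=cv2.copyMakeBorder(a,0,300-a.shape[0],0,0,cv2.BORDER_CONSTANT)
cv2.imwrite("pics/c4.png",np.hstack([a,b]))
```

```text
7.5 [ 0.2233849  -0.58445149  0.2247801 ] [ 0.6349549   0.02175945 -0.3217521 ] 1.215487182277627
changed px 0 []
```

View pics/c4.png

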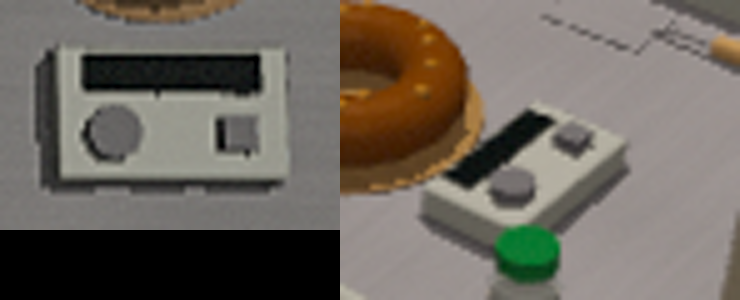

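The timer is where it was, both keys are up, and no pixels in the work area changed. I hand the job in.

```bash
python3 -c "
from bench import bot
print(bot.finish_job())"
```

```text
the job is handed in; nothing more can be done
None
```

I pressed the ring cake timer's round stop key, let it come up, then pressed its square clear key, withdrew and handed the job in at about 7.5 s.

- **Stop key:** about 8 mm of travel at about 5.5 N. A picture taken before the second press showed it up again.
- **Clear key:** about 7.6 mm of travel at about 4 N. There was also a sideways force of about 3.8 N while it was held, which left no visible shift.
- **Last check:** comparing the top picture with the first one showed no changed pixels in the work area, so the timer, bakes, jars, bowl and spatula look unmoved. Both keys were up and the wrist force was about zero.
- **Limits of the checks:** the key travels come from the tool height, since the keys cannot be read directly. The side camera put the keys about 1.5 px from where the top view predicted, which is within calibration error. No check failed.

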